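Give the cheese press one turn

ROBOT

A 6-joint arm with a two-finger parallel gripper is mounted at the origin on the work surface. World frame = base frame: x ahead of the robot, y to its left, z up, the work surface at z = 0. Lengths are in m, angles in rad, forces in N, time in s.
With the tool pointing down it reaches from about 0.25 to 0.8 m from the base axis. Payload 8.5 kg.
Tool frame: the origin (TCP) lies at the very end of the fingers, on their centre line; the grasp point (between the pads) lies 19 mm behind it; z points along the fingers, y is the line along which they close (so a half turn about z gives the same grasp; the last joint's range is limited). The gripper opens to 85 mm and grips with 20 to 120 N. Pads are 22 mm wide; open, the fingers measure 114 mm over their backs; the gripper's body (76 mm by 85 mm) begins 54 mm behind the grasp point. The pads swing forward as they close: fully open they stand 13 mm farther back than shut.
Start: joints at [-1.348, 0.238, -0.013, 1.319, 0, 1.571], TCP at [0.116, -0.512, 0.231] pointing down, gripper open.
Joint ranges: [-2.66, 2.66], [-1.03, 1.9], [-1.14, 1.46], [-1.82, 2.27], [-1.45, 1.34], [-3.14, 3.14]. Speed limits (rad/s): [2.22, 2.22, 2.79, 3.14, 3.14, 3.14].

INTERFACE

Orientations are given as a rotation vector (axis times angle).
In Python, from plant import observe, optics, workorder gives the robot as it stands.
- The arm moves only by the tool send_rows, never from a script. Its argument "targets" is a list of rows, each an object of numbers: "claw": the opening in per cent of the stroke, from 0 (shut) to 100 (fully open); "dx", "dy", "dz": the shift along the world's x, y, z in m; "roll": the turn about the world's z in degrees. A call has 1 to 8 rows; each row is the pose to reach, as a shift and turn from the pose commanded when the call began; what a row does not reach only later rows make up. A row lasts 1/10 s, in which the tool goes at most 50 mm and 8.59 degrees, less where a joint would pass 70% of its speed; a pose out of reach is approached as far as the arm can. A call with a gripper value outside its range is refused whole. The fingers move at their own pace and stop on an object; "newtons" is the grip in N (left out, the last holds). Time passes only in rows, so rows that repeat a pose let the fingers close. It gives the time, the measured TCP pose, the force, the opening and the grip force at its end, in the units of the state.
- observe(): the state, without advancing time (a new reading comes with each control period).
- optics.get_image(name): name is "scene" or "top" or "wrist"; returns the picture (400x640x3 uint8, blue, green, red); there is no depth.
- optics.get_calibration(name): a dict with "fx", "fy", "cx", "cy" (pixels), "distortion" ([k1, k2, p1, p2, k3] as OpenCV has them; the pictures are not rectified), "xyz" and "attitude" of the camera in the world; the wrist camera has in their place "T_tool_cam" (4x4, takes a point from camera to tool coordinates, whose origin is the TCP and whose axes are the flange's). Camera axes: x right, y up, looking along -z (the intrinsics and any distortion apply to the point x, -y, -z); pixel columns grow to the right and rows downward; lengths in m; the calibration is good to about 2 mm. A picture is of the moment at which its call begins: read the wrist's pose just before it. get_calibration takes no time and is no camera call.
- workorder.hand_in(): hands the job in; it is judged then, once.
The state is a dict: "time": time; "joint_pos": joint angles; "qd": joint speeds; "joint_efforts": joint torques, N m; "tcp_pos": TCP position; "tool_rot": TCP orientation; "force": force on the tool from outside, world axes, zero at the start; "ft_torque": the same for the moment, N m; "opening": opening from 0.0 (shut) to 1.0 (fully open); "grip_force": force on a finger pad.
Only numpy, scipy, OpenCV 4.12 (cv2) and the standard library are available. Lean on these libraries where they do the work, as an engineer would, in place of code of your own. Each camera call takes 0.05 s, during which the arm holds its last target. There are 200 camera calls.

TASK

Tighten the cheese press by exactly one turn: push its hand wheel round clockwise (seen from above) by the upright handle, until the handle has gone once round and stands in line with the index pointer again, where it started. Only push the handle with the fingertips or the side of the fingers, with moderate force, never gripping it; do not turn the wheel backwards first or run past the pointer. Leave the jar, the mug and the spoon alone, and end clear of everything.

Things in the scene. Friction and masses are not known exactly. Their poses are not given: they have to be found in the camera images.
- wheel (a joint): turn of the hand wheel, rad: 0 at the start (handle in line with the index pointer), growing clockwise seen from above, 6.283 after one turn. No stop, detent or spring is near one turn; the wheel turns stiffly (about 0.3 N m, 4 to 6 N at the handle) and stays where it is left. Each turn lowers the screw spindle and pressing plate by 10 mm; the wheel itself keeps its height
- wheel_centre (a point): point on the upright axis of the aluminium hand wheel, at the height of the rim's top (174 mm above the worktop). The wheel lies level on top of the press: ring of 75 mm mean radius, rim bar 16 mm thick, four spokes of 12 mm, hub 36 mm across reaching 4 mm above the rim's top; the 16 mm steel spindle stands up from the hub to 205 mm above the worktop at the start
- handle: upright dark wooden handle on the rim, above the end of a spoke, a revolving grip that spins freely on its own upright pin: round, 22 mm in diameter, 60 mm tall. Origin at the centre of its foot, at the height of the rim's top, 75 mm from the wheel axis; its z axis points up. Nothing else stands higher than the rim's top out here, so the fingers have the whole circle free
- index_tip (a point): top of the upturned dark tip of the steel index pointer, a flat bar fixed to the press frame, which passes under the wheel and ends 125 mm from the wheel axis, outside the rim; the point is 119 mm from the axis and 162 mm above the worktop, below the rim's top. The handle starts in line with it
- press: the cheese press, screwed to the worktop: wooden base board 160 x 260 x 20 mm, two steel posts, a steel crossbar 250 mm long with its top at 150 mm (post nuts to 154 mm), a white perforated mould below it. Origin on the worktop under the wheel axis; the index pointer points along its -x axis, the crossbar lies along y; z up
- jar: closed glass jar with steel cap, 70 mm in diameter, 110 mm tall, loose; origin at the centre of its underside. Bystander
- mug: white mug, 82 mm in diameter, 95 mm tall, handle to its +y, loose; origin at the centre of its underside. Bystander
- spoon: wooden spoon 200 mm long, bowl 52 mm across at its +x end, 20 mm high, lying flat along its x axis, origin at the middle of its length on the worktop, loose, beyond the press seen from the robot. Bystander

How it is judged:
On the way, in this order (a step that is already met when the one before it is completed fails the run):
1. the wheel has gone about a quarter turn clockwise, the hand pushing its handle (value of joint wheel between 0.8 and 2.2 rad and contact force between any of the fingers, the arm and handle above 0.3 N).
2. the wheel has gone about half a turn, the hand pushing its handle (value of joint wheel between 2.5 and 3.9 rad and contact force between any of the fingers, the arm and handle above 0.3 N).
3. the wheel has gone about three quarters of a turn, the hand pushing its handle (value of joint wheel between 4.2 and 5.6 rad and contact force between any of the fingers, the arm and handle above 0.3 N).
At the end, for the whole second after the job is handed in: The wheel has made one turn clockwise, 2 pi within 0.2 rad (the handle within about 15 mm of its start), and is at rest; jar, mug and spoon are within 20 mm of where they stood (value of joint wheel between 6.083 and 6.483 rad and velocity of joint wheel between -0.05 and 0.05 rad/s and distance of each of jar, mug, spoon from where it was at the start of the episode below 0.02 m); the robot touches nothing.
It fails at once if the wheel was run past the pointer (more than one turn and 0.35 rad) (value of joint wheel above 6.633 rad).
It fails at once if the wheel was turned backwards (by more than 0.35 rad) (value of joint wheel below -0.35 rad).
It fails at once if the handle was gripped or forced (more than 35 N from the fingers) (contact force between the fingers and handle above 35 N).
It fails at once if the jar, the mug or the spoon was moved or lifted (more than 20 mm) (distance of any of jar, mug, spoon from where it was at the start of the episode above 0.02 m).
It also fails if it takes over 58 s, if anything falls off the work surface, if the arm or the gripper's body presses on something with over 40 N, if the wrist force passes 120 N, or if a joint passes its speed limit or range.

## Working session

There is one attempt and no reset: what is moved stays moved. The work goes in short steps, Python scripts to look and compute and a tool call to move; the robot and the scene stay as the last step left them, time stands still between calls to the robot, and variables do not carry over. Pictures are saved under pics/ and viewed, at most 10 in all, crops included, and the job is handed in when it is done.

Besides the shell and the picture viewer there is one more tool, called after "Request:" by a JSON object that holds its "name" and its "arguments". send_rows: Moves the arm, as the interface text tells. Its arguments: {"type":"object","properties":{"targets":{"type":"array","items":{"type":"object","properties":{"claw":{"type":"number"},"dx":{"type":"number"},"dy":{"type":"number"},"dz":{"type":"number"},"roll":{"type":"number"}}}},"newtons":{"type":"number"}},"required":["targets"]}

```bash
mkdir -p pics
python3 - <<'E'
from plant import observe, optics
import cv2,numpy as np
s=observe();print(s)
for n in("scene","top"):
    cv2.imwrite(f"pics/{n}0.png",optics.get_image(n))
    print(n,optics.get_calibration(n))
print(optics.get_calibration("wrist"))
E
```

```text
{'time': 0.0, 'joint_pos': array([-1.34800445e+00,  2.38761305e-01, -1.42303589e-02,  1.31917281e+00,
       -1.53716985e-05,  1.57077839e+00]), 'qd': array([-1.00612082e-03, -8.95262807e-04,  1.46765908e-03,  1.00156620e-05,
       -1.19885828e-03, -2.28177597e-04]), 'joint_efforts': array([ 2.15064356e-03, -5.38788521e+01,  3.46431148e+01,  1.84092909e-02,
        8.71556404e-05,  4.32261842e-06]), 'tcp_pos': array([ 0.11590928, -0.51164296,  0.23069713]), 'tool_rot': array([-3.12076802e+00, -3.49114376e-01,  2.62767391e-04]), 'force': array([-0.00180537, -0.25100239,  1.16004323]), 'ft_torque': array([-0.02795047, -0.01670154, -0.01317153]), 'grip_force': 0.0, 'opening': 1.0013931010338892}
scene {'fx': 509.17173255805545, 'fy': 509.17173255805545, 'cx': 319.9955804292367, 'cy': 202.386736429107, 'distortion': array([-0.04668026,  0.        ,  0.        ,  0.        ,  0.        ]), 'xyz': array([ 1.26980944, -0.95669976,  1.23463735]), 'attitude': array([0.77274768, 0.2394265 , 0.56395573])}
top {'fx': 436.3638796444493, 'fy': 436.3638796444493, 'cx': 319.3760671903602, 'cy': 195.0860162832537, 'distortion': array([0.02382514, 0.        , 0.        , 0.        , 0.        ]), 'xyz': array([ 0.4982852 , -0.00304343,  1.57045469]), 'attitude': array([ 0.06991315, -0.06906732, -1.56324564])}
{'fx': 294.08853250287444, 'fy': 294.08853250287444, 'cx': 317.4616956550412, 'cy': 194.85816186890662, 'distortion': array([-0.02680404,  0.        ,  0.        ,  0.        ,  0.        ]), 'T_tool_cam': array([[ 6.99265552e-04,  9.64268321e-01,  2.64926625e-01,
         6.68075108e-02],
       [ 9.99999680e-01, -5.71124640e-04, -5.60713485e-04,
        -8.27811726e-05],
       [-3.89372127e-04,  2.64926932e-01, -9.64268411e-01,
        -1.43328210e-01],
       [ 0.00000000e+00,  0.00000000e+00,  0.00000000e+00,
         1.00000000e+00]])}
```

View pics/top0.png

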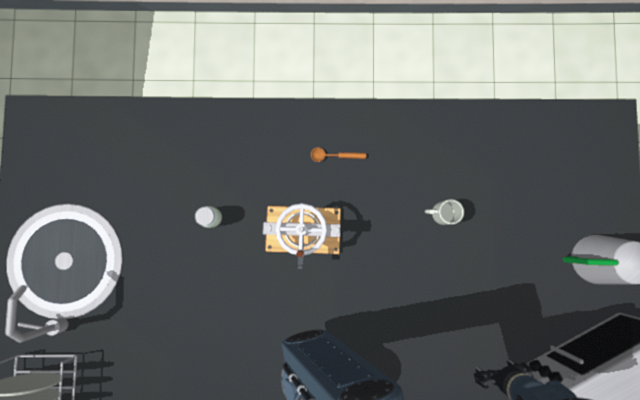

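View pics/scene0.png

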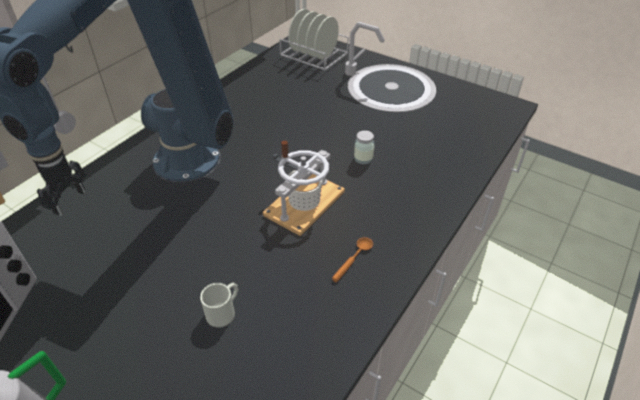

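The top view shows the wheel at about (301,229), with the handle just below it at about (300,255), toward the robot. The jar is at (208,217), the mug at (450,212) and the spoon at (338,155). I'll zoom in next.

```bash
cat > h.py <<'E'
import cv2,numpy as np
from plant import observe,optics
from scipy.spatial.transform import Rotation as R
def ray(c,px):
    K=np.array([[c['fx'],0,c['cx']],[0,c['fy'],c['cy']],[0,0,1]])
    u=cv2.undistortPoints(np.array([[px]],float),K,c['distortion'])[0,0]
    return c['xyz'],R.from_rotvec(c['attitude']).apply([u[0],-u[1],-1])
def at(n,px,z):
    o,d=ray(optics.get_calibration(n),px); return o+d*(z-o[2])/d[2]
E
python3 - <<'E'
import cv2
from h import *
a=cv2.imread("pics/top0.png")[190:280,250:350]
b=cv2.imread("pics/scene0.png")[130:240,255:355]
cv2.imwrite("pics/c.png",cv2.hconcat([cv2.resize(a,(400,360),interpolation=2),cv2.resize(b[:90],(400,360),interpolation=2)]))
print(at("top",(301,229),.174),at("top",(300,253),.2))
for n,p,z in(("jar",(208,217),.11),("mug",(450,212),.095),("spoon",(338,155),.01)):print(n,at("top",p,z))
E
```

```text
[0.513284   0.05603243 0.174     ] [0.43848123 0.05727344 0.2       ]
jar [0.55209053 0.36967746 0.11      ]
mug [ 0.57481016 -0.44309062  0.095     ]
spoon [ 0.7828991  -0.06820834  0.01      ]
```

View pics/c.png

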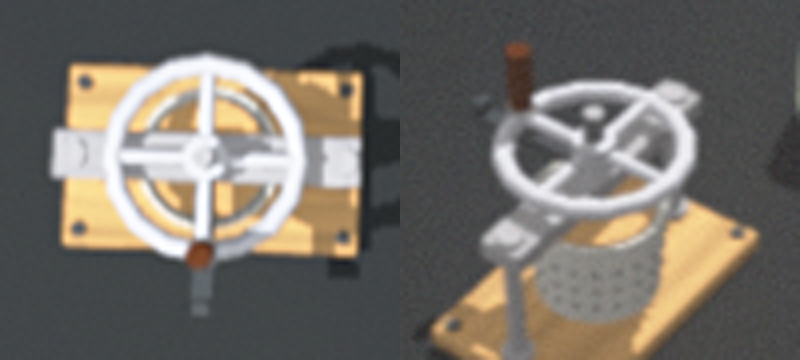

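Run:
```python
from h import *
f=lambda x,y:(249.5+(x+.5)/4,189.5+(y+.5)/4)
C=at("top",f(204.5,157),.174);H=at("top",f(200,253),.232);T=at("top",f(201,311),.162)
# scene: wheel centre (595,146) right crop, handle top (519,46)
g=lambda x,y:(254.5+(x-400+.5)/4,129.5+(y+.5)/4)
C2=at("scene",g(594,147),.170);H2=at("scene",g(519,47),.234)
for n,p in zip("C H T C2 H2".split(),(C,H,T,C2,H2)):print(n,p,np.linalg.norm((p-C)[:2]),np.degrees(np.arctan2(*(p-C)[1::-1])))
```

```text
C [0.51367647 0.05683403 0.174     ] 0.0 0.0
H [0.44024759 0.05700977 0.232     ] 0.07342908842561122 179.86287335272277
T [0.3913468  0.05885859 0.162     ] 0.12234642541699395 179.0518395435214
C2 [0.51642449 0.05165745 0.17      ] 0.005860767480552086 -62.03810569399133
H2 [0.43964816 0.05820809 0.234     ] 0.07404106217769979 178.93663964251078
```

Request:
{"name": "send_rows", "arguments": {"targets": [{"claw": 0, "dx": 0.03, "dy": 0.03, "roll": -6}, {"claw": 0, "dx": 0.06, "dy": 0.07, "roll": -12.8}, {"claw": 0, "dx": 0.09, "dy": 0.11, "roll": -12.8}, {"claw": 0, "dx": 0.12, "dy": 0.15, "roll": -12.8}, {"claw": 0, "dx": 0.15, "dy": 0.19, "roll": -12.8}, {"claw": 0, "dx": 0.18, "dy": 0.23, "roll": -12.8}, {"claw": 0, "dx": 0.2, "dy": 0.26, "roll": -12.8}, {"claw": 0, "dx": 0.22, "dy": 0.3, "roll": -12.8}], "newtons": 20}}

```text
invalid input
```

Request:
{"name": "send_rows", "arguments": {"targets": [{"claw": 0, "dx": 0.03, "dy": 0.03, "dz": 0, "roll": -6}, {"claw": 0, "dx": 0.06, "dy": 0.07, "dz": 0, "roll": -12.8}, {"claw": 0, "dx": 0.09, "dy": 0.11, "dz": 0, "roll": -12.8}, {"claw": 0, "dx": 0.12, "dy": 0.15, "dz": 0, "roll": -12.8}, {"claw": 0, "dx": 0.15, "dy": 0.19, "dz": 0, "roll": -12.8}, {"claw": 0, "dx": 0.18, "dy": 0.23, "dz": 0, "roll": -12.8}, {"claw": 0, "dx": 0.2, "dy": 0.26, "dz": 0, "roll": -12.8}, {"claw": 0, "dx": 0.22, "dy": 0.3, "dz": 0, "roll": -12.8}], "newtons": 20}}

```text
time: 0.9
tcp_pos: [0.3368, -0.2107, 0.2312]
tool_rot: [3.141, -0.001, 0.0]
force: [1.1, -0.5, -0.4]
opening: 0.001
grip_force: 0.0
```

Request:
{"name": "send_rows", "arguments": {"targets": [{"claw": 0, "dx": 0.02, "dy": 0.04, "dz": 0, "roll": 0}, {"claw": 0, "dx": 0.04, "dy": 0.08, "dz": 0, "roll": 0}, {"claw": 0, "dx": 0.06, "dy": 0.12, "dz": 0, "roll": 0}, {"claw": 0, "dx": 0.08, "dy": 0.16, "dz": -0.005, "roll": 0}, {"claw": 0, "dx": 0.1, "dy": 0.19, "dz": -0.012, "roll": 0}, {"claw": 0, "dx": 0.116, "dy": 0.215, "dz": -0.019, "roll": 0}, {"claw": 0, "dx": 0.116, "dy": 0.22, "dz": -0.019, "roll": 0}, {"claw": 0, "dx": 0.116, "dy": 0.22, "dz": -0.019, "roll": 0}]}}

```text
time: 1.7
tcp_pos: [0.4516, 0.0038, 0.2118]
tool_rot: [-3.138, -0.01, 0.003]
force: [-0.7, -1.2, -0.9]
opening: 0.002
grip_force: 0.0
```

Run:
```python
from h import *
s=observe();print(s['time'],s['tcp_pos'],s['force'],s['joint_pos'])
a=optics.get_image("wrist");b=optics.get_image("scene")[110:210,240:370]
cv2.imwrite("pics/d.png",cv2.hconcat([cv2.resize(a,(480,300)),cv2.resize(b,(320,246))[:246] if 0 else cv2.copyMakeBorder(cv2.resize(b,(320,246)),0,54,0,0,0)]))
```

```text
1.7 [0.45163167 0.0037554  0.21176533] [-0.72135328 -1.15604105 -0.92319138] [ 0.00566704  0.12216777 -0.21080161  1.23944132  0.00389813  3.14079824]
```

View pics/d.png

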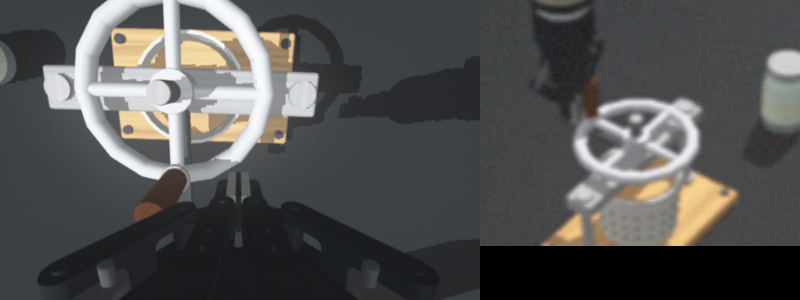

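The wrist view shows the wheel seen from above, with the handle's foot at about (180,172) and the shut fingertips clear to its right. Joint 6 is at its limit, so I'll roll +90°.

Request:
{"name": "send_rows", "arguments": {"targets": [{"claw": 0, "dx": 0, "dy": -0.01, "dz": 0, "roll": 8}, {"claw": 0, "dx": 0, "dy": -0.02, "dz": 0, "roll": 16}, {"claw": 0, "dx": 0, "dy": -0.02, "dz": 0, "roll": 24}, {"claw": 0, "dx": 0, "dy": -0.02, "dz": 0, "roll": 32}, {"claw": 0, "dx": 0, "dy": -0.02, "dz": 0, "roll": 40}, {"claw": 0, "dx": 0, "dy": -0.02, "dz": 0, "roll": 48}, {"claw": 0, "dx": 0, "dy": -0.02, "dz": 0, "roll": 56}, {"claw": 0, "dx": 0, "dy": -0.02, "dz": 0, "roll": 64}]}}

```text
time: 2.6
tcp_pos: [0.4515, -0.0179, 0.2127]
tool_rot: [-2.655, -1.675, 0.003]
force: [-0.7, 0.2, -0.2]
opening: 0.001
grip_force: 0.0
```

Request:
{"name": "send_rows", "arguments": {"targets": [{"claw": 0, "dx": 0, "dy": 0, "dz": 0, "roll": 8}, {"claw": 0, "dx": 0, "dy": 0, "dz": 0, "roll": 16}, {"claw": 0, "dx": 0, "dy": 0, "dz": 0, "roll": 24}, {"claw": 0, "dx": 0, "dy": 0, "dz": 0, "roll": 26}, {"claw": 0, "dx": 0, "dy": 0, "dz": 0, "roll": 26}]}}

```text
time: 3.1
tcp_pos: [0.4516, -0.0178, 0.2127]
tool_rot: [-2.216, -2.224, 0.004]
force: [-1.4, 0.2, -0.6]
opening: -0.001
grip_force: 0.0
```

Run:
```python
from h import *
s=observe();print(s['time'],s['tcp_pos'],s['tool_rot'],s['force'],s['joint_pos'])
p=s['tcp_pos']
C=np.array([.514,.056])
# finger angle path, degrees from +x, clockwise; 8 rows per call
for k in range(7):
    A=[]
    for i in range(8):
        phi=np.radians(205-6*(8*k+i)); A.append(tuple(np.round(C+.075*np.array([np.cos(phi),np.sin(phi)]),3)))
    print(k,205-48*k,[(float(a),float(b)) for a,b in A])
```

```text
3.1 [ 0.45160376 -0.01775721  0.21270093] [-2.21594059 -2.22377177  0.00400562] [-1.44285908  0.17670293 -0.57785082] [-3.90541115e-02  1.23586185e-01 -2.06677880e-01  1.24390476e+00
 -3.62337724e-04  1.52821504e+00]
0 205 [(0.446, 0.024), (0.443, 0.032), (0.441, 0.039), (0.44, 0.047), (0.439, 0.055), (0.439, 0.063), (0.44, 0.07), (0.442, 0.078)]
1 157 [(0.445, 0.085), (0.448, 0.092), (0.453, 0.099), (0.457, 0.105), (0.463, 0.111), (0.469, 0.116), (0.475, 0.12), (0.482, 0.124)]
2 109 [(0.49, 0.127), (0.497, 0.129), (0.505, 0.13), (0.513, 0.131), (0.521, 0.131), (0.528, 0.13), (0.536, 0.128), (0.543, 0.125)]
3 61 [(0.55, 0.122), (0.557, 0.117), (0.563, 0.113), (0.569, 0.107), (0.574, 0.101), (0.578, 0.095), (0.582, 0.088), (0.585, 0.08)]
4 13 [(0.587, 0.073), (0.588, 0.065), (0.589, 0.057), (0.589, 0.049), (0.588, 0.042), (0.586, 0.034), (0.583, 0.027), (0.58, 0.02)]
5 -35 [(0.575, 0.013), (0.571, 0.007), (0.565, 0.001), (0.559, -0.004), (0.553, -0.008), (0.546, -0.012), (0.538, -0.015), (0.531, -0.017)]
6 -83 [(0.523, -0.018), (0.515, -0.019), (0.507, -0.019), (0.5, -0.018), (0.492, -0.016), (0.485, -0.013), (0.478, -0.01), (0.471, -0.005)]
```

Request:
{"name": "send_rows", "arguments": {"targets": [{"claw": 0, "dx": -0.004, "dy": 0.022, "dz": 0, "roll": 0}, {"claw": 0, "dx": -0.006, "dy": 0.042, "dz": 0, "roll": 0}, {"claw": 0, "dx": -0.009, "dy": 0.05, "dz": 0, "roll": 0}, {"claw": 0, "dx": -0.011, "dy": 0.057, "dz": 0, "roll": 0}, {"claw": 0, "dx": -0.012, "dy": 0.065, "dz": 0, "roll": 0}, {"claw": 0, "dx": -0.013, "dy": 0.073, "dz": 0, "roll": 0}, {"claw": 0, "dx": -0.013, "dy": 0.081, "dz": 0, "roll": 0}, {"claw": 0, "dx": -0.012, "dy": 0.088, "dz": 0, "roll": 0}]}}

```text
time: 3.9
tcp_pos: [0.44, 0.0702, 0.2125]
tool_rot: [-2.217, -2.225, 0.006]
force: [-0.7, -5.7, 1.4]
opening: -0.001
grip_force: 2.9
```

Run:
```python
from h import *
s=observe();print(s['time'],s['tcp_pos'],s['force'],s['joint_pos'])
a=optics.get_image("top")[190:280,250:350];b=optics.get_image("scene")[110:210,240:370]
cv2.imwrite("pics/e.png",cv2.hconcat([cv2.resize(a,(400,360),interpolation=2),cv2.copyMakeBorder(cv2.resize(b,(400,308)),0,52,0,0,0)]))
```

```text
3.9 [0.44000486 0.07022938 0.21247357] [-0.72819316 -5.70182708  1.40417166] [ 1.59408098e-01  1.13148535e-01 -2.19555549e-01  1.24188893e+00
 -1.64500115e-03  1.72652177e+00]
```

View pics/e.png

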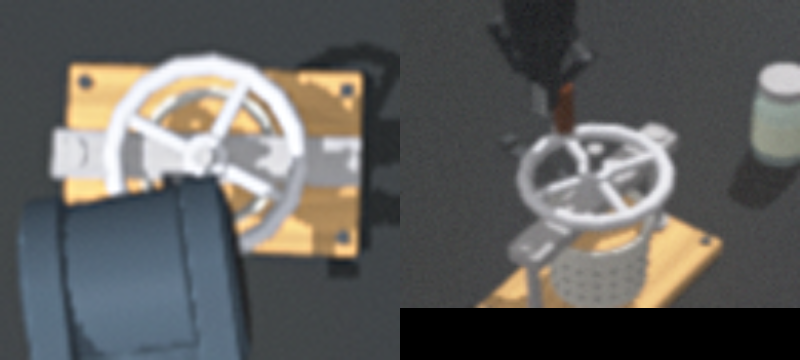

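The wheel has turned about 28° (its spokes are rotated clockwise), with the finger behind the handle and pushing at about 6 N, as planned. I'll carry on round the circle.

Request:
{"name": "send_rows", "arguments": {"targets": [{"claw": 0, "dx": 0.002, "dy": 0.008, "dz": 0, "roll": 0}, {"claw": 0, "dx": 0.005, "dy": 0.015, "dz": 0, "roll": 0}, {"claw": 0, "dx": 0.008, "dy": 0.022, "dz": 0, "roll": 0}, {"claw": 0, "dx": 0.013, "dy": 0.029, "dz": 0, "roll": 0}, {"claw": 0, "dx": 0.017, "dy": 0.035, "dz": 0, "roll": 0}, {"claw": 0, "dx": 0.023, "dy": 0.041, "dz": 0, "roll": 0}, {"claw": 0, "dx": 0.029, "dy": 0.046, "dz": 0, "roll": 0}, {"claw": 0, "dx": 0.035, "dy": 0.05, "dz": 0, "roll": 0}]}}

```text
time: 4.8
tcp_pos: [0.474, 0.1206, 0.2119]
tool_rot: [-2.214, -2.224, 0.008]
force: [-3.9, -2.6, 1.3]
opening: -0.001
grip_force: 2.6
```

Request:
{"name": "send_rows", "arguments": {"targets": [{"claw": 0, "dx": 0.007, "dy": 0.004, "dz": 0, "roll": 0}, {"claw": 0, "dx": 0.015, "dy": 0.007, "dz": 0, "roll": 0}, {"claw": 0, "dx": 0.022, "dy": 0.009, "dz": 0, "roll": 0}, {"claw": 0, "dx": 0.03, "dy": 0.01, "dz": 0, "roll": 0}, {"claw": 0, "dx": 0.038, "dy": 0.011, "dz": 0, "roll": 0}, {"claw": 0, "dx": 0.046, "dy": 0.011, "dz": 0, "roll": 0}, {"claw": 0, "dx": 0.053, "dy": 0.01, "dz": 0, "roll": 0}, {"claw": 0, "dx": 0.061, "dy": 0.008, "dz": 0, "roll": 0}]}}

```text
time: 5.6
tcp_pos: [0.5348, 0.1291, 0.2117]
tool_rot: [-2.212, -2.223, 0.008]
force: [-5.8, 2.0, -0.8]
opening: -0.004
grip_force: 2.8
```

Request:
{"name": "send_rows", "arguments": {"targets": [{"claw": 0, "dx": 0.007, "dy": -0.003, "dz": 0, "roll": 0}, {"claw": 0, "dx": 0.014, "dy": -0.006, "dz": 0, "roll": 0}, {"claw": 0, "dx": 0.021, "dy": -0.011, "dz": 0, "roll": 0}, {"claw": 0, "dx": 0.027, "dy": -0.015, "dz": 0, "roll": 0}, {"claw": 0, "dx": 0.033, "dy": -0.021, "dz": 0, "roll": 0}, {"claw": 0, "dx": 0.038, "dy": -0.027, "dz": 0, "roll": 0}, {"claw": 0, "dx": 0.042, "dy": -0.033, "dz": 0, "roll": 0}, {"claw": 0, "dx": 0.046, "dy": -0.04, "dz": 0, "roll": 0}]}}

```text
time: 6.4
tcp_pos: [0.582, 0.0895, 0.2119]
tool_rot: [-2.212, -2.224, 0.004]
force: [-0.5, 5.0, -3.6]
opening: -0.001
grip_force: 2.5
```

Run:
```python
from h import *
s=observe();print(s['time'],s['tcp_pos'],s['force'],s['joint_pos'])
a=optics.get_image("wrist");b=optics.get_image("scene")[100:210,240:370]
cv2.imwrite("pics/f.png",cv2.hconcat([cv2.resize(a,(448,280)),cv2.resize(b,(331,280))]))
```

```text
6.4 [0.58199976 0.08953964 0.21190753] [-0.47463768  5.02973189 -3.64574428] [0.15145035 0.35845522 0.1089227  1.32590678 0.00230512 1.71655713]
```

View pics/f.png

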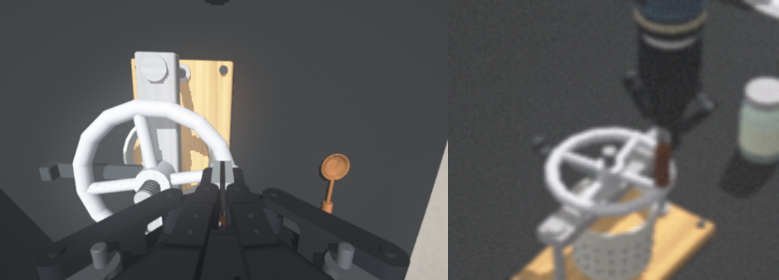

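The scene view shows the handle ahead of the fingers on the far side, about (660,165), with contact steady at about 5 N. I'll carry on.

Request:
{"name": "send_rows", "arguments": {"targets": [{"claw": 0, "dx": 0.003, "dy": -0.008, "dz": 0, "roll": 0}, {"claw": 0, "dx": 0.005, "dy": -0.015, "dz": 0, "roll": 0}, {"claw": 0, "dx": 0.006, "dy": -0.023, "dz": 0, "roll": 0}, {"claw": 0, "dx": 0.007, "dy": -0.031, "dz": 0, "roll": 0}, {"claw": 0, "dx": 0.007, "dy": -0.039, "dz": 0, "roll": 0}, {"claw": 0, "dx": 0.006, "dy": -0.046, "dz": 0, "roll": 0}, {"claw": 0, "dx": 0.004, "dy": -0.054, "dz": 0, "roll": 0}, {"claw": 0, "dx": 0.001, "dy": -0.061, "dz": 0, "roll": 0}]}}

```text
time: 7.3
tcp_pos: [0.5835, 0.0286, 0.2123]
tool_rot: [-2.213, -2.226, 0.002]
force: [3.0, 4.4, -2.4]
opening: 0.0
grip_force: 2.6
```

Request:
{"name": "send_rows", "arguments": {"targets": [{"claw": 0, "dx": -0.003, "dy": -0.007, "dz": 0, "roll": 0}, {"claw": 0, "dx": -0.008, "dy": -0.014, "dz": 0, "roll": 0}, {"claw": 0, "dx": -0.012, "dy": -0.02, "dz": 0, "roll": 0}, {"claw": 0, "dx": -0.018, "dy": -0.026, "dz": 0, "roll": 0}, {"claw": 0, "dx": -0.024, "dy": -0.031, "dz": 0, "roll": 0}, {"claw": 0, "dx": -0.03, "dy": -0.035, "dz": 0, "roll": 0}, {"claw": 0, "dx": -0.037, "dy": -0.039, "dz": 0, "roll": 0}, {"claw": 0, "dx": -0.045, "dy": -0.042, "dz": 0, "roll": 0}]}}

```text
time: 8.1
tcp_pos: [0.5392, -0.0142, 0.2126]
tool_rot: [-2.215, -2.227, 0.002]
force: [5.4, 1.0, -3.6]
opening: -0.0
grip_force: 2.6
```

Request:
{"name": "send_rows", "arguments": {"targets": [{"claw": 0, "dx": -0.007, "dy": -0.002, "dz": 0, "roll": 0}, {"claw": 0, "dx": -0.015, "dy": -0.003, "dz": 0, "roll": 0}, {"claw": 0, "dx": -0.023, "dy": -0.004, "dz": 0, "roll": 0}, {"claw": 0, "dx": -0.031, "dy": -0.004, "dz": 0, "roll": 0}, {"claw": 0, "dx": -0.038, "dy": -0.003, "dz": 0, "roll": 0}, {"claw": 0, "dx": -0.046, "dy": -0.001, "dz": 0, "roll": 0}, {"claw": 0, "dx": -0.053, "dy": 0.002, "dz": 0, "roll": 0}, {"claw": 0, "dx": -0.06, "dy": 0.005, "dz": 0, "roll": 0}]}}

```text
time: 8.9
tcp_pos: [0.4787, -0.0096, 0.2128]
tool_rot: [2.216, 2.226, -0.004]
force: [3.6, -2.9, -1.1]
opening: 0.0
grip_force: 2.4
```

Run:
```python
from h import *
s=observe();print(s['time'],s['tcp_pos'],s['force'],s['joint_pos'])
a=optics.get_image("top")[190:280,250:350];b=optics.get_image("scene")[130:220,255:355]
cv2.imwrite("pics/g.png",cv2.hconcat([cv2.resize(a,(400,360),interpolation=2),cv2.resize(b,(400,360),interpolation=2)]))
```

```text
8.9 [ 0.4787153  -0.00956488  0.21275278] [ 3.57401899 -2.90133759 -1.08551129] [-0.01870859  0.16778128 -0.15276606  1.25175987 -0.00198058  1.54739636]
```

View pics/g.png

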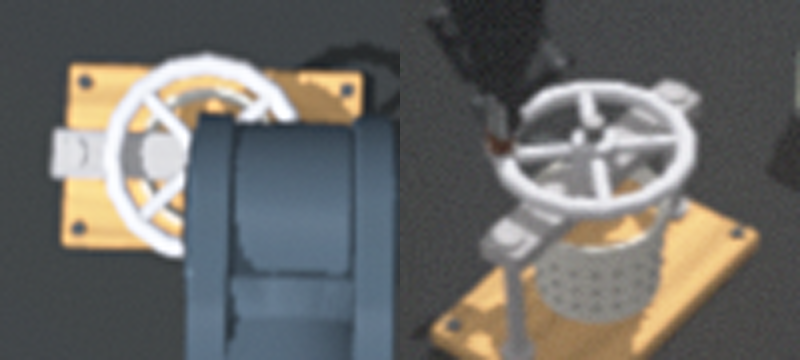

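The spokes and the handle are about 45° short of the start, as expected. Next I'll push to just short of the pointer.

Request:
{"name": "send_rows", "arguments": {"targets": [{"claw": 0, "dx": -0.007, "dy": 0.005, "dz": 0, "roll": 0}, {"claw": 0, "dx": -0.013, "dy": 0.009, "dz": 0, "roll": 0}, {"claw": 0, "dx": -0.019, "dy": 0.015, "dz": 0, "roll": 0}, {"claw": 0, "dx": -0.024, "dy": 0.021, "dz": 0, "roll": 0}, {"claw": 0, "dx": -0.028, "dy": 0.027, "dz": 0, "roll": 0}, {"claw": 0, "dx": -0.032, "dy": 0.034, "dz": 0, "roll": 0}, {"claw": 0, "dx": -0.0335, "dy": 0.038, "dz": 0, "roll": 0}, {"claw": 0, "dx": -0.0335, "dy": 0.038, "dz": 0, "roll": 0}]}}

```text
time: 9.8
tcp_pos: [0.4442, 0.0296, 0.2124]
tool_rot: [-2.213, -2.226, 0.004]
force: [-0.6, -0.4, 0.3]
opening: 0.001
grip_force: 0.5
```

Run:
```python
from h import *
s=observe();print(s['time'],s['tcp_pos'],s['force'])
a=optics.get_image("top")[190:280,250:350];b=optics.get_image("scene")[130:220,255:355]
cv2.imwrite("pics/i.png",cv2.hconcat([cv2.resize(a,(400,360),interpolation=2),cv2.resize(b,(400,360),interpolation=2)]))
```

```text
9.8 [0.44422091 0.02957705 0.21241086] [-0.57889196 -0.41259096  0.33912817]
```

View pics/i.png

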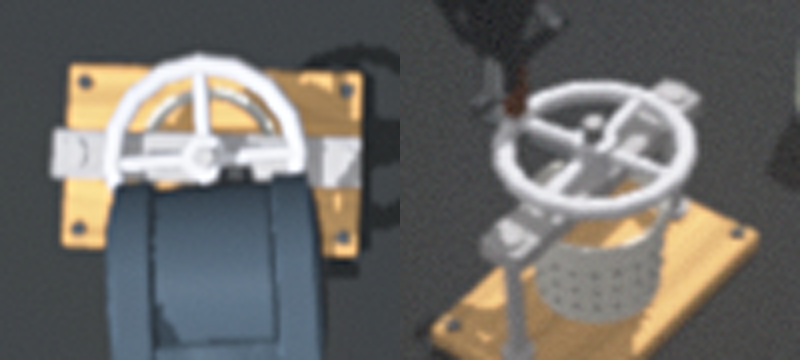

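The up-pointing spoke now ends at about (201,75), against (207,75) at the start, so it is about 4° short. I'll nudge it 5 mm and then back off.

Request:
{"name": "send_rows", "arguments": {"targets": [{"claw": 0, "dx": -0.001, "dy": 0.003, "dz": 0, "roll": 0}, {"claw": 0, "dx": -0.002, "dy": 0.0055, "dz": 0, "roll": 0}, {"claw": 0, "dx": -0.002, "dy": 0.0055, "dz": 0, "roll": 0}, {"claw": 0, "dx": -0.002, "dy": -0.01, "dz": 0, "roll": 0}, {"claw": 0, "dx": -0.002, "dy": -0.04, "dz": 0, "roll": 0}, {"claw": 0, "dx": -0.01, "dy": -0.08, "dz": 0.02, "roll": 0}, {"claw": 0, "dx": -0.03, "dy": -0.12, "dz": 0.05, "roll": 0}, {"claw": 0, "dx": -0.05, "dy": -0.16, "dz": 0.08, "roll": 0}]}}

```text
time: 10.7
tcp_pos: [0.3966, -0.1256, 0.2885]
tool_rot: [-2.211, -2.226, 0.004]
force: [1.0, -1.0, 0.5]
opening: -0.004
grip_force: 0.0
```

Request:
{"name": "send_rows", "arguments": {"targets": [{"claw": 0, "dx": -0.02, "dy": -0.04, "dz": 0, "roll": 0}, {"claw": 0, "dx": -0.04, "dy": -0.08, "dz": 0, "roll": 0}, {"claw": 0, "dx": -0.04, "dy": -0.08, "dz": 0, "roll": 0}, {"claw": 0, "dx": -0.04, "dy": -0.08, "dz": 0, "roll": 0}]}}

```text
time: 11.1
tcp_pos: [0.357, -0.2055, 0.2879]
tool_rot: [-2.216, -2.222, 0.003]
force: [-0.2, 0.4, -0.4]
opening: 0.001
grip_force: 0.0
```

Run:
```python
from h import *
s=observe();print(s['time'],s['tcp_pos'],s['force'])
t=optics.get_image("top");a=t[190:280,250:350];b=optics.get_image("scene")[130:220,255:355]
t0=cv2.imread("pics/top0.png")
for n,(x,y,w,h) in dict(jar=(185,195,60,40),mug=(415,190,60,45),spoon=(300,140,75,30)).items(): print(n,np.abs(t[y:y+h,x:x+w].astype(int)-t0[y:y+h,x:x+w]).mean())
cv2.imwrite("pics/j.png",cv2.hconcat([cv2.resize(a,(400,360),interpolation=2),cv2.resize(b,(400,360),interpolation=2)]))
```

```text
11.1 [ 0.35695976 -0.20547745  0.28789637] [-0.2217476   0.37262727 -0.37163616]
jar 1.0175
mug 1.0219753086419754
spoon 1.0447407407407407
```

View pics/j.png

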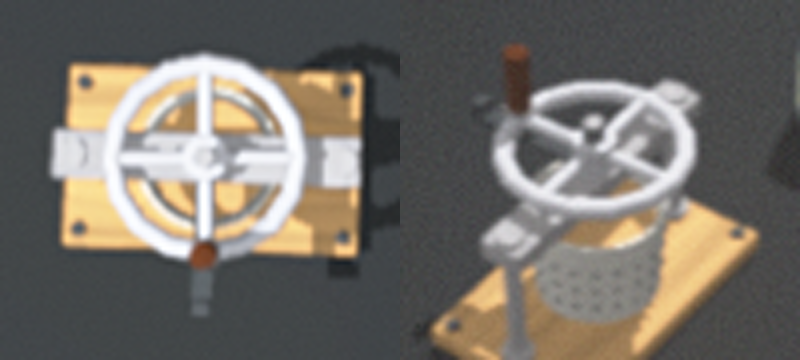

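The handle is now at (203,255), against (200,255) at the start, so it is within about 2–3 mm (under 0.04 rad). The jar, mug and spoon look unchanged and the arm is clear.

```bash
python3 -c "
from plant import workorder
print(workorder.hand_in())"
```

```text
the job is handed in; nothing more can be done
None
```

I turned the wheel one full turn clockwise: the handle is back in line with the pointer, within about 3 mm of its start. The jar, mug and spoon did not move, the arm is clear, and the job is handed in (the hand-in gave no verdict).

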